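Dip the caddy with its long gauge and hold it up level to read

TASK

Three look-alike dip gauges lie in the wooden peg tray; take the longest one by its wooden handle, slide it into the sloping guide tube on the side of the grey caddy until its collar stops against the tube's mouth, and draw it right out again. Then hold it level with its tip about 10 cm above the middle of the white tile, where it is read, and finish there still holding it in the gripper, clear of everything else. Leave the two shorter gauges and everything else on the shelf where they are.

Things in the scene. Friction and masses are not known exactly. Their poses are not given: they have to be found in the camera images.
- gauge: Longest of three look-alike dip gauges, 226 mm, 50 to 85 g. Origin: centre of the collar's front face, on the rod's axis; x runs along the rod to the tip. Round aluminium shaft, 9 mm thick, x = 0 to 140 mm, with dark marks, last 8 mm tapered; collar 30 mm wide, x = -6 to 0; wooden handle 14 mm square, x = -86 to -6, flats facing y and z (z up as it lies). Good grip at x = -40 mm.
- gauge_tip (a point): Tip of the long gauge, 140 mm in front of its collar face.
- gauge_mid: Same gauge but with a 110 mm shaft (196 mm overall); same frame. Not to be used.
- gauge_short: Same gauge but with an 80 mm shaft (166 mm overall); same frame. Not to be used.
- tray: Fixed wooden peg tray, 190 x 220 mm, base 10 mm, origin under its centre. Gauges lie along its x, tips to +x, in rows at y = -70, 0, 70 mm (any order), axes 55 mm above the shelf, collar faces near x = -4 mm. Each rests on two rails 12 mm wide, at x = -80 (48 mm high) and x = 56 mm (50 mm high), between pairs of pegs rising 14 mm above the rails; it lifts straight up.
- caddy: Fixed grey plastic caddy with a domed lid (it stays shut), origin under its centre; 160 mm along its x, 200 mm along its y, walls 130 mm high, lid top at 171 mm; the lid's button is on its -x side. The guide tube sticks out of its -y side at mid length.
- guide_tube: Fixed straight aluminium tube on the caddy, outer diameter 24 mm, bore 18 mm, rising out of the caddy's -y side at 35 degrees above level. Its z axis is the tube's axis, pointing up and out; origin on the axis at the caddy wall, 110 mm above the shelf. Inside the caddy there is free room for the whole shaft.
- tube_mouth (a point): Centre of the tube's open end, 70 mm along the tube's axis from the wall (150 mm above the shelf); frame as guide_tube, z pointing out of the tube. Fully in, the gauge's collar face lies here, with the gauge's x opposite to this z.
- tile: Fixed white glazed tile, 110 x 110 x 8 mm, flat on the shelf; origin under its centre.
- jar: Glass jar with twist cap, 64 mm wide, 100 mm high, origin under its centre. Bystander.
- scoop: Aluminium scoop, 150 mm long, 30 mm high, origin underneath at mid length. Bystander.
- salt_bowl: Small white bowl, 70 mm wide, 40 mm high, origin under its centre. Bystander.
- mug: Terracotta mug, 76 mm wide, 90 mm high, handle on its +y side, origin under its centre. Bystander.
- tin: Steel tin, 60 mm wide, 60 mm high, origin under its centre. Bystander.
Things that resemble listed ones, but are neither listed nor needed, are in the scene too. What is shaped like the gauge but red or yellow is not meant. Several things have the shape of the tile; the one meant has the colours described above.

How it is judged:
By the outcome, as a careful person would: the job done as asked, in the order asked, and still so for the second after the job is handed in, while the arm keeps its last pose, push and grip.
It also fails if it takes over 48 s, if anything falls off the work surface, if the arm or the gripper's body presses on something with over 40 N, if the wrist force passes 120 N, or if a joint passes its speed limit or range.

ROBOT

A 6-joint arm with a two-finger parallel gripper is mounted at the origin on the work surface. World frame = base frame: x ahead of the robot, y to its left, z up, the work surface at z = 0. Lengths are in m, angles in degrees, forces in N, time in s.
With the tool pointing down it reaches from about 0.35 to 0.775 m from the base axis. Payload 5.5 kg.
Tool frame: the origin (TCP) lies midway between the tips of the shut fingers; the grasp point (between the pads) lies 19 mm behind it (robot.hold_point_z is the distance from the TCP to the grasp point, in m); z points along the fingers, y is the direction in which the jaws open and shut (so a half turn about z gives the same grasp; the last joint's range is limited). The gripper opens to 85 mm and grips with 20 to 120 N. Pads are 22 mm wide; open, the fingers measure 114 mm over their backs; the gripper's body (76 mm by 85 mm) begins 54 mm behind the grasp point. The pads swing forward as they close: fully open they stand 13 mm farther back than shut.
Start: joints at [60.527, 17.945, 2.641, 74.691, 0, 82.002], TCP at [0.211, 0.535, 0.231] pointing down, gripper open.
Joint ranges: [-158.12, 158.12], [-49.38, 96.58], [-58.88, 72.47], [-126.05, 133.96], [-84.25, 85.87], [-180, 180]. Speed limits (degrees/s): [147.25, 147.25, 180, 180, 180, 180].

INTERFACE

Orientations are given as a 3x3 rotation matrix whose columns are the frame's x, y, z axes.
In Python, from plant import robot, read_camera, trace, place_of gives the robot as it stands.
- The arm moves only by the tool play_rows, never from a script. Its argument "commands" is a list of rows, each a list of 7 numbers: the closure, from 0 (fully open) to 1 (shut), then the shift along the tool's x, y, z in m, then the turn, a rotation vector about the tool's x, y, z in degrees. In form: [[claw, dx, dy, dz, ax, ay, az], ...]. A call has 1 to 10 rows; each row is the pose to reach, as a shift and turn from the pose commanded when the call began, along the tool's axes at that moment; what a row does not reach only later rows make up. A row lasts 1/10 s, in which the tool goes at most 50 mm and 8.59 degrees, less where a joint would pass 70% of its speed; a pose out of reach is approached as far as the arm can. A call with a gripper value outside its range is refused whole. The fingers move at their own pace and stop on an object; "force" is the grip in N (left out, the last holds). Time passes only in rows, so rows that repeat a pose let the fingers close. It gives the time, the measured TCP pose, the force and the opening at its end, in the units of the state.
- robot.read_state(): the state, without advancing time (a new reading comes with each control period).
- read_camera(name): name is "side" or "top" or "wrist"; returns a dict with "frame" (384x512x3 uint8, blue, green, red), "range_z" (384x512 float32, m along the optical axis (not along the pixel's ray), 0 where there is no reading), "fx", "fy", "cx", "cy" (pixels), "R" (3x3) and "t" (3): a world point X has camera coordinates R X + t; the wrist camera has in their place "mount" (4x4, takes a point from camera to tool coordinates, whose origin is the TCP and whose axes are the flange's). Camera axes: x right, y down, z forward; pixel columns grow to the right and rows downward; lengths in m; the calibration is good to about 2 mm. A picture is of the moment at which its call begins: read the wrist's pose just before it.
- robot.hand_in(): hands the job in, once; it reports no verdict.
Trained networks look in a picture, given as the dict that the camera call returned (one of the last four; its "shot" number tells which), for a name from the list of things; names that differ only in an ending like _2 or _b are one class to them, and where a whole thing is asked for, a point or a joint stands for the part that bears it (a point fixed in the world has none). Each returns a list of dicts, best first, with "confidence" (0 to 1); they miss things now and then, are a little off and sometimes report something else, mostly with a low value. They report only what shows in the picture. A call takes as long as a camera call. They do not tell look-alikes from the thing itself.
- trace(picture, target): "region" (384x512 bool, what is visible of it) and "bbox" ([left, top, width, height] in pixels, round what is visible of it).
- place_of(picture, target): "xy" ([column, row] in pixels: a listed point, or the origin of a listed thing).
The state is a dict: "time_s": time; "joint_pos": joint angles; "qvel": joint speeds; "joint_torque": joint torques, N m; "ee_pos": TCP position; "tool_rot": TCP orientation; "ft_force": force on the tool from outside, world axes, zero at the start; "ft_torque": the same for the moment, N m; "opening": opening from 0.0 (shut) to 1.0 (fully open).
Only numpy, scipy, OpenCV 4.12 (cv2) and the standard library are available. Lean on these libraries where they do the work, as an engineer would, in place of code of your own. Each camera call takes 0.05 s, during which the arm holds its last target.

## Working session

There is one attempt and no reset: what is moved stays moved. The work goes in short steps, Python scripts to look and compute and a tool call to move; the robot and the scene stay as the last step left them, time stands still between calls to the robot, and variables do not carry over. Pictures are saved under pics/ and viewed, and the job is handed in when it is done.

Besides the shell and the picture viewer there is one more tool, called after ">>>" as a command line: name --pt "numbers of a row" for each row, then --argument value for the rest. play_rows: Moves the arm, as the interface text tells. Its arguments: {"type":"object","properties":{"commands":{"type":"array","items":{"type":"array","items":{"type":"number"}}},"force":{"type":"number"}},"required":["commands"]}

```bash
ls; mkdir -p pics
python3 - <<'E'
from plant import robot, read_camera
import cv2
print(robot.read_state()); print(robot.hold_point_z)
for n in ("side","top","wrist"):
    p=read_camera(n); cv2.imwrite(f"pics/{n}0.png",p["frame"]); print(n,p["shot"],p["fx"],p["cx"],p["cy"],p.get("R"),p.get("t"),p.get("mount"))
E
```

```text
pics
{'time_s': 0.0, 'joint_pos': array([ 6.05273875e+01,  1.79919713e+01,  2.57632652e+00,  7.46913320e+01,
       -1.92136317e-04,  8.20019895e+01]), 'qvel': array([ 0.06983594, -0.0391174 , -0.03426178,  0.01683435, -0.0738165 ,
        0.04617432]), 'joint_torque': array([ 1.65658636e-03, -4.80622101e+01,  2.98537213e+01,  1.91417034e-02,
        1.56783717e-04,  6.33234137e-06]), 'ee_pos': array([0.21024705, 0.53462232, 0.23039266]), 'tool_rot': array([[-9.30579822e-01,  3.66087907e-01, -9.15705668e-04],
       [ 3.66088962e-01,  9.30578435e-01, -1.62712672e-03],
       [ 2.56464533e-04, -1.84940103e-03, -9.99998257e-01]]), 'ft_force': array([-0.02512849,  0.32051927, -0.09588025]), 'ft_torque': array([-0.05286624, -0.01251836, -0.04595385]), 'opening': 0.995538140414301}
0.0187
side 1 357.607565333344 258.27527024939354 190.71398793993322 [[ 0.99728438 -0.07074914  0.02045557]
 [-0.02860925 -0.6281047  -0.77760272]
 [ 0.06786296  0.77490583 -0.62842309]] [-0.50522224  0.05744083  1.10034278] None
top 2 473.3712246382664 253.48745303187275 197.6410348871124 [[-0.00830411 -0.99987497 -0.01345668]
 [-0.99359528  0.00976703 -0.11257456]
 [ 0.11269192  0.01243566 -0.99355216]] [-0.04768779  0.50508033  1.71289627] None
wrist 3 278.82175306044746 253.87854205097062 187.84701552860608 None None [[-4.43367734e-04 -9.45730340e-01 -3.24952194e-01  8.36364839e-02]
 [ 9.99999399e-01 -7.45082676e-04  8.04056196e-04  4.60796549e-04]
 [-1.00253659e-03 -3.24951642e-01  9.45730102e-01 -1.43498684e-01]
 [ 0.00000000e+00  0.00000000e+00  0.00000000e+00  1.00000000e+00]]
```

View pics/side0.png

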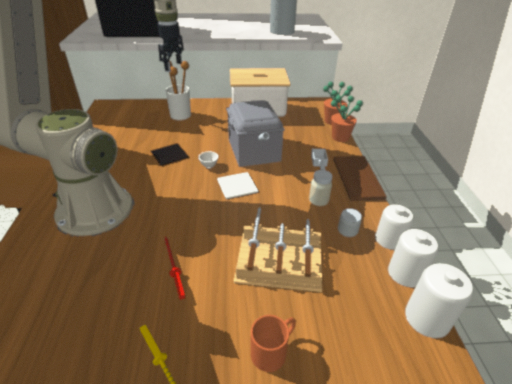

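View pics/top0.png

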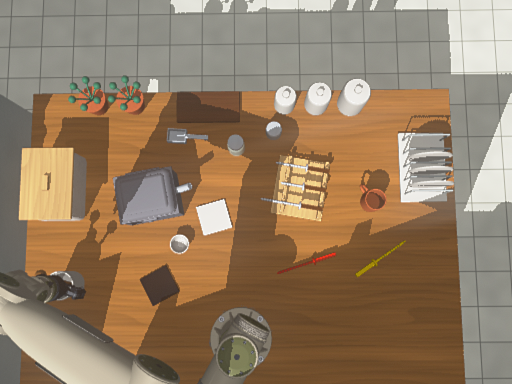

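View pics/wrist0.png

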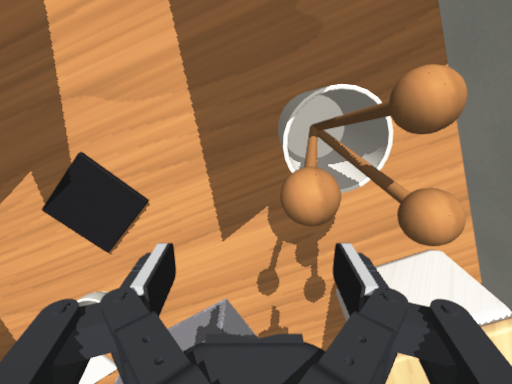

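```bash
cat > h.py <<'E'
import numpy as np, cv2
from plant import robot, read_camera, trace, place_of
def cam2world(p, st=None):
    if p.get("R") is not None: 
        R=np.array(p["R"]);t=np.array(p["t"]); return R.T, -R.T@t
    M=np.array(p["mount"]); R=np.array(st["tool_rot"]); 
    return R@M[:3,:3], R@M[:3,3]+np.array(st["ee_pos"])
def cloud(p,st=None):
    Rw,tw=cam2world(p,st); z=p["range_z"]; v,u=np.mgrid[:384,:512]
    P=np.stack([(u-p["cx"])/p["fx"]*z,(v-p["cy"])/p["fy"]*z,z],-1)
    return P@Rw.T+tw
def ray(p,uv,st=None):
    Rw,tw=cam2world(p,st); d=Rw@np.array([(uv[0]-p["cx"])/p["fx"],(uv[1]-p["cy"])/p["fy"],1.]); return tw,d
def at_z(p,uv,z,st=None):
    o,d=ray(p,uv,st); return o+d*(z-o[2])/d[2]
def proj(p,X,st=None):
    Rw,tw=cam2world(p,st); c=(np.atleast_2d(X)-tw)@Rw; return np.c_[c[:,0]/c[:,2]*p["fx"]+p["cx"],c[:,1]/c[:,2]*p["fy"]+p["cy"]]
E
python3 - <<'E'
from h import *
np.set_printoptions(precision=4,suppress=True)
for n in ("top","side"):
    p=read_camera(n); C=cloud(p)
    np.savez(f"{n}.npz",frame=p["frame"],C=C)
    for g in ["gauge","gauge_tip","tray","caddy","guide_tube","tube_mouth","tile","jar","salt_bowl","scoop","mug","tin"]:
        for d in place_of(p,g)[:4]:
            u,v=d["xy"]; print(n,g,round(d["confidence"],2),np.round(d["xy"],1),"z0:",at_z(p,d["xy"],0.055 if 'gauge' in g else (0.15 if 'mouth' in g else 0.11 if 'tube' in g else 0))," depthpt",C[int(np.clip(round(v),0,383)),int(np.clip(round(u),0,511))])
    x0,y0,x1,y1={"top":(100,130,340,280),"side":(190,90,340,300)}[n]
    im=cv2.resize(p["frame"][y0:y1,x0:x1],None,fx=3.3 if n=="top" else 2.8,fy=3.3 if n=="top" else 2.8,interpolation=cv2.INTER_CUBIC)
    cv2.imwrite(f"pics/{n}_crop1.png",im)
E
```

```text
top gauge 0.68 [297.5 206. ] z0: [ 0.4697 -0.2112  0.055 ]  depthpt [ 0.4739 -0.2167  0.0098]
top gauge 0.65 [312.5 261.9] z0: [ 0.2693 -0.2608  0.055 ]  depthpt [ 0.2679 -0.2637  0.0118]
top gauge 0.56 [375.8 262.1] z0: [ 0.2668 -0.4854  0.055 ]  depthpt [ 0.2664 -0.4938  0.0231]
top gauge_tip 0.79 [401.7 237.5] z0: [ 0.3531 -0.5808  0.055 ]  depthpt [ 0.3527 -0.5981  0.0003]
top gauge_tip 0.66 [262.6 198.6] z0: [ 0.4978 -0.0856  0.055 ]  depthpt [ 0.4961 -0.087   0.0569]
top gauge_tip 0.54 [275.3 275.3] z0: [ 0.2232 -0.1278  0.055 ]  depthpt [ 0.2218 -0.1282  0.0069]
top tray 0.96 [297.6 189.1] z0: [ 0.5384 -0.2172  0.    ]  depthpt [ 0.5367 -0.2174  0.0158]
top tray 0.33 [182.2 244.2] z0: [0.3369 0.2136 0.    ]  depthpt [0.3375 0.2132 0.0069]
top guide_tube 0.42 [172.5 186.9] z0: [0.5362 0.2316 0.11  ]  depthpt [0.5307 0.2263 0.1477]
top tube_mouth 0.61 [190.6 184.3] z0: [0.5391 0.1619 0.15  ]  depthpt [0.5404 0.1608 0.1481]
top tile 0.73 [213.6 216.2] z0: [0.4397 0.0973 0.    ]  depthpt [0.4399 0.0951 0.0072]
top tile 0.58 [157.9 282.6] z0: [0.1972 0.3018 0.    ]  depthpt [0.1963
[... 1513 characters left out ...]
4.3] z0: [0.1879 0.3012 0.    ]  depthpt [0.1892 0.2923 0.0071]
side tile 0.71 [234.1 187.9] z0: [0.4316 0.0868 0.    ]  depthpt [0.4313 0.0746 0.0093]
side jar 0.6 [313.6 199.3] z0: [0.6876 0.0158 0.    ]  depthpt [ 0.6813 -0.0092  0.0227]
side salt_bowl 0.65 [204.1 165.9] z0: [0.3258 0.2194 0.    ]  depthpt [ 0.3255  0.2188 -0.    ]
side scoop 0.69 [321.2 166.9] z0: [0.7503 0.1954 0.    ]  depthpt [0.7378 0.1566 0.0272]
side scoop 0.46 [264.5 132.5] z0: [0.5646 0.4515 0.    ]  depthpt [0.5392 0.221  0.1339]
side mug 0.95 [267.  354.3] z0: [ 0.4909 -0.4836  0.    ]  depthpt [ 0.4849 -0.5198  0.0745]
side tin 0.59 [347.9 229.7] z0: [ 0.7626 -0.1263  0.    ]  depthpt [ 0.7501 -0.1547  0.028 ]
```

View pics/top_crop1.png

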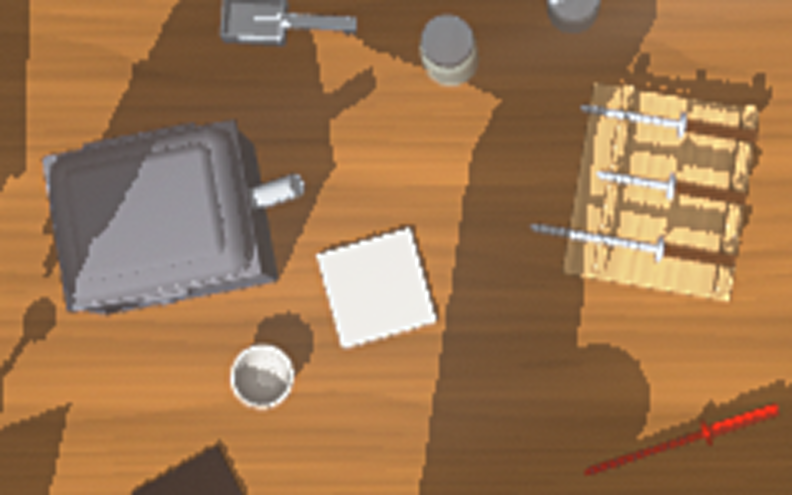

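View pics/side_crop1.png

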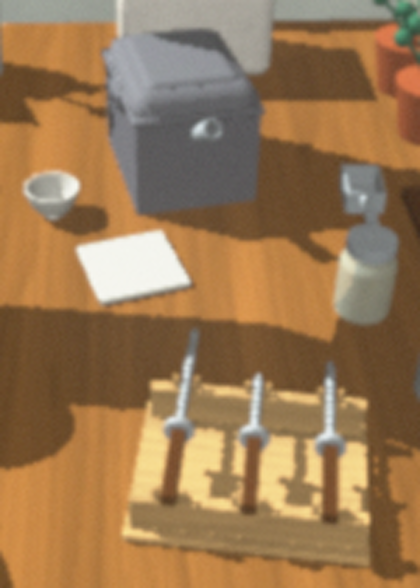

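Run:
```python
from h import *
np.set_printoptions(precision=4,suppress=True)
print([a for a in dir(robot) if not a.startswith('_')])
for n in ("top","side"):
    C=np.load(f"{n}.npz")["C"]; P=C.reshape(-1,3)
    a=np.array([.478,-.217]);b=np.array([.498,-.087]); d=(b-a)/np.linalg.norm(b-a)
    for it in range(4):
        nrm=np.array([-d[1],d[0]]); s=(P[:,:2]-a)@d; w=(P[:,:2]-a)@nrm
        m=(s>-.085)&(s<.14)&(abs(w)<.010)&(P[:,2]>.045)&(P[:,2]<.075)
        Q=P[m,:2]; ce=Q.mean(0); u,sv,vt=np.linalg.svd(Q-ce); d=vt[0]*np.sign(vt[0]@d); a=ce+d*((a-ce)@d)
    nrm=np.array([-d[1],d[0]]); s=(P[:,:2]-a)@d; w=(P[:,:2]-a)@nrm
    col=(abs(s)<.03)&(abs(w)<.017)&(P[:,2]>.062)&(P[:,2]<.08)
    print(n,"axis",d,np.degrees(np.arctan2(d[1],d[0])),"a",a,m.sum(),"collar s",np.sort(s[col]),P[col,2].max() if col.any() else None)
    print(" s-range",s[m].min(),s[m].max(), "tipzone", (a+d*s[m].max()))
    # tile
    m=(P[:,2]>.004)&(P[:,2]<.012)&(abs(P[:,0]-.437)<.09)&(abs(P[:,1]-.095)<.09)
    r=cv2.minAreaRect((P[m,:2]*1000).astype(np.float32)); print(" tile",r)
    # tray base
    m=(P[:,2]>.006)&(P[:,2]<.07)&(abs(P[:,0]-.54)<.16)&(abs(P[:,1]+.217)<.13)
    Q=P[m]; Q=Q[Q[:,2]<.053]
    r=cv2.minAreaRect((Q[:,:2]*1000).astype(np.float32)); print(" tray",r)
    # caddy
    m=(P[:,2]>.05)&(P[:,2]<.18)&(abs(P[:,0]-.52)<.13)&(P[:,1]>.14)&(P[:,1]<.46)
    Q=P[m]
    T=Q[(Q[:,1]<.225)]
    print(" tubepts",len(T)); 
    for i in np.argsort(T[:,1])[::3]: print("   ",T[i]) if n=="top" else 0
    B=Q[(Q[:,2]>.1)]
    r=cv2.minAreaRect((B[B[:,1]>.222][:,:2]*1000).astype(np.float32)); print(" caddy",r)
```

```text
['MotionError', 'hand_in', 'hold_point_z', 'read_state']
top axis [0.1812 0.9834] 79.5582800613486 a [ 0.4739 -0.2163] 205 collar s [-0.0255 -0.0205 -0.0189 -0.0148 -0.0139 -0.0132 -0.0108 -0.0106 -0.0097
 -0.0067 -0.0042 -0.0041 -0.0034 -0.0023 -0.0017 -0.0017 -0.0012 -0.001
 -0.0004  0.0004  0.0011  0.0035  0.0149  0.0154] 0.07236464630839978
 s-range -0.08490857791369891 0.13895006692602524 tipzone [ 0.4991 -0.0796]
 tile ((436.9120788574219, 95.58578491210938), (179.38983154296875, 179.04600524902344), 89.63263702392578)
 tray ((540.9288940429688, -216.4511260986328), (316.1897277832031, 259.6181335449219), 0.3153929114341736)
 tubepts 310
    [0.5404 0.1608 0.1481]
    [0.5344 0.1618 0.1415]
    [0.5441 0.1646 0.1464]
    [0.538  0.1653 0.1409]
    [0.5228 0.1673 0.1502]
    [0.5314 0.1691 0.1384]
    [0.529  0.1699 0.1559]
    [0.5231 0.171  0.1483]
    [0.5355 0.173  0.1587]
    [0.5292 0.1735 0.1548]
    [0.5267 0.1746 0.1479]
    [0.5293 0.177  0.1544]
    [0.5264 0.1776 0.1503]
    [0.5284 0.1795 0.1606]
    [0.5269 0.1817 0.1463]
    [0.5207 0.1825 0.1407]
    [0.5336 0.18
[... 2827 characters left out ...]
-0.0033
 -0.003  -0.0029 -0.0029 -0.0029 -0.0027 -0.0024 -0.0021 -0.002  -0.0019
 -0.0019 -0.0018 -0.0018 -0.0018 -0.0015 -0.0012 -0.0007  0.0002  0.0003
  0.0003  0.0004  0.0004  0.0004  0.0005  0.0008  0.0013  0.0015  0.0015
  0.0024  0.0025  0.0026  0.003   0.024 ] 0.07076005492876769
 s-range -0.08382699069070762 0.13600105190624787 tipzone [ 0.5024 -0.0832]
 tile ((437.0899658203125, 90.97406005859375), (173.0388641357422, 164.46817016601562), 87.56362915039062)
 tray ((556.5474853515625, -236.69293212890625), (173.89306640625, 299.2465515136719), 79.97343444824219)
 tubepts 718
 caddy ((511.7918395996094, 315.40704345703125), (191.8208465576172, 189.06678771972656), 1.8676241636276245)
```

>>> play_rows --pt "0 -0.045 -0.029 -0.01 0 0 0" --pt "0 -0.089 -0.058 -0.02 0 0 0" --pt "0 -0.134 -0.088 -0.03 0 0 0" --pt "0 -0.179 -0.117 -0.04 0 0 0" --pt "0 -0.223 -0.146 -0.05 0 0 0" --pt "0 -0.268 -0.175 -0.06 0 0 0" --pt "0 -0.313 -0.204 -0.069 0 0 0" --pt "0 -0.357 -0.234 -0.069 0 0 0" --pt "0 -0.402 -0.263 -0.069 0 0 0" --pt "0 -0.447 -0.292 -0.069 0 0 0"

```text
time_s: 2.45
ee_pos: [0.4974, 0.1303, 0.3005]
tool_rot: [[-0.931, 0.366, 0.001], [0.366, 0.931, 0.0], [-0.001, 0.001, -1.0]]
ft_force: [1.6, 1.3, 0.6]
opening: 1.001
```

>>> play_rows --pt "0 0 0 0 0 0 0" --pt "0 0 0 0 0 0 0"

```text
time_s: 2.65
ee_pos: [0.4968, 0.131, 0.2996]
tool_rot: [[-0.929, 0.369, -0.001], [0.369, 0.929, 0.0], [0.001, 0.0, -1.0]]
ft_force: [-1.1, 0.2, -0.1]
opening: 0.997
```

Run:
```python
from h import *
np.set_printoptions(precision=4,suppress=True)
st=robot.read_state(); print(st["time_s"],st["ee_pos"],st["joint_pos"],st["qvel"]); p=read_camera("wrist")
C=cloud(p,st); np.savez("w1.npz",frame=p["frame"],C=C,st_R=st["tool_rot"],st_p=st["ee_pos"])
cv2.imwrite("pics/w1.png",p["frame"])
for g in ["guide_tube","tube_mouth","caddy","tile"]:
    for d in place_of(p,g)[:2]:
        z=0.15 if 'mouth' in g else 0.11 if 'tube' in g else 0
        print(g,d["confidence"],d["xy"],at_z(p,d["xy"],z,st))
    for d in trace(p,g)[:1]: np.save(f"w1_{g}.npy",d["region"]); print(" tr",d["bbox"],d["confidence"])
```

```text
2.65 [0.4968 0.131  0.2996] [ 5.8041 10.5089  2.4021 81.9345  0.0248 27.4628] [ 2.7254 -0.9049 -0.766   0.4227  0.2651  0.0745]
guide_tube 0.56 [335.8, 157.8] [0.5265 0.2275 0.11  ]
 tr [292.5, 149.2, 43.8, 56.9] 0.78
tube_mouth 0.71 [298.7, 190.1] [0.5337 0.1709 0.15  ]
 tr [290.6, 152.6, 47.6, 48.7] 0.76
 tr [289.1, 0.0, 222.1, 220.8] 0.89
tile 0.88 [221.0, 120.1] [0.4386 0.1003 0.    ]
tile 0.21 [40.0, 224.6] [ 0.485 -0.268  0.   ]
 tr [171.8, 68.0, 97.9, 100.2] 0.8
```

View pics/w1.png

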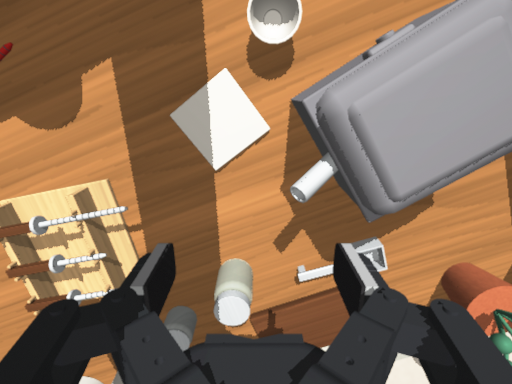

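```bash
cat > fit.py <<'E'
from h import *
from scipy.optimize import least_squares
def tube_fit(P,free_z=False):
    # P points on tube outside
    def res(q):
        yaw=q[2]; ax=np.array([np.cos(.6109)*np.cos(yaw),np.cos(.6109)*np.sin(yaw),np.sin(.6109)])
        m=np.array([q[0],q[1],.15+q[3]]); v=P-m; s=v@ax; r=np.linalg.norm(v-np.outer(s,ax),axis=1)
        return np.r_[(r-.012)/.003, q[3]/(.0015), (q[4])/1]
    f=least_squares(res,[.54,.162,np.radians(-80),0,0],loss="soft_l1")
    return f
E
python3 - <<'E'
from fit import *
np.set_printoptions(precision=4,suppress=True)
w=np.load("w1.npz")
D={"wrist":(w["C"],np.load("w1_guide_tube.npy"))}
for n in ("top","side"):
    p=read_camera(n); t=trace(p,"guide_tube"); 
    print(n,[(x["bbox"],x["confidence"]) for x in t])
    if t: D[n]=(cloud(p),t[0]["region"])
allP=[]
for n,(C,reg) in D.items():
    reg=cv2.erode(reg.astype(np.uint8),np.ones((2,2)))>0
    P=C[reg]; m=np.isfinite(P).all(1)&(abs(P[:,0]-.535)<.04)&(P[:,1]>.145)&(P[:,1]<.217)&(P[:,2]>.10)&(P[:,2]<.18); P=P[m]
    # keep beyond the wall
    f=tube_fit(P); yaw=f.x[2]; ax=np.array([np.cos(.6109)*np.cos(yaw),np.cos(.6109)*np.sin(yaw),np.sin(.6109)])
    s=(P-np.r_[f.x[:2],.15])@ax
    print(n,len(P),f.x[:2],np.degrees(yaw),f.x[3],"s range",np.percentile(s,[0,2,5,95,98,100]), "mouth xy at s98", f.x[:2])
    print("   point on axis at y=.19: x=",f.x[0]+(.19-f.x[1])/np.tan(yaw))
    # caddy wall
    Q=C.reshape(-1,3); m=(Q[:,2]>.03)&(Q[:,2]<.115)&(Q[:,1]<.24)&(Q[:,1]>.19)&(Q[:,0]>.45)&(Q[:,0]<.58)&((abs(Q[:,0]-.53)>.02)); Q=Q[m]
    if len(Q)>20:
        c=np.polyfit(Q[:,0],Q[:,1],1)
        for _ in range(5):
            r=Q[:,1]-np.polyval(c,Q[:,0]); k=abs(r)<.006; c=np.polyfit(Q[k,0],Q[k,1],1)
        print("   wall",len(Q),k.sum(),"yaw",np.degrees(np.arctan(c[0])),"y at .53",np.polyval(c,.53))
# tile
fr=w["frame"]; C=w["C"]
hsv=cv2.cvtColor(fr,cv2.COLOR_BGR2HSV); 
reg=np.load("w1_tile.npy")
print("tile wrist",C[reg].mean(0), np.median(C[reg],0)); m=(C[...,2]>.004)&(C[...,2]<.012)&(hsv[...,1]<60)&(abs(C[...,0]-.437)<.1)&(abs(C[...,1]-.095)<.1)
r=cv2.minAreaRect((C[m][:,:2]*1000).astype(np.float32)); print(r)
E
```

```text
top [([165.6, 131.4, 41.2, 9.4], 0.27)]
side [([257.1, 133.1, 12.1, 5.3], 0.46)]
wrist 925 [0.5362 0.1689] -81.0400777599413 -3.3551366712877213e-08 s range [-0.0592 -0.053  -0.0501  0.0011  0.0017  0.0022] mouth xy at s98 [0.5362 0.1689]
   point on axis at y=.19: x= 0.5328836477515627
   wall 342 342 yaw 10.526700179476665 y at .53 0.22476172951751988Traceback (most recent call last):
  File "<stdin>", line 16, in <module>
    return _quantile_unchecked(
        a, q, axis, out, overwrite_input, method, keepdims, weights)
    return _ureduce(a,
                    func=_quantile_ureduce_func,
    ...<5 lines>...
                    overwrite_input=overwrite_input,
                    method=method)
    r = func(a, **kwargs)
    result = _quantile(arr,
                       quantiles=q,
    ...<2 lines>...
                       out=out,
                       weights=wgt)
    slices_having_nans = np.isnan(arr[-1, ...])
                                  ~~~^^^^^^^^^
IndexError: index -1 is out of bounds for axis 0 with size 0
```

Run:
```python
from fit import *
np.set_printoptions(precision=4,suppress=True)
for n in ("top","side"):
    C=np.load(f"{n}.npz")["C"]; P=C.reshape(-1,3)
    ax=np.array([np.cos(.6109)*np.cos(-1.395),np.cos(.6109)*np.sin(-1.395),np.sin(.6109)])
    v=P-np.array([.536,.169,.15]); s=v@ax; r=np.linalg.norm(v-np.outer(s,ax),axis=1)
    m=(s>-.055)&(s<.004)&(r<.02)&(P[:,2]>.105); Q=P[m]
    f=tube_fit(Q); yaw=f.x[2]; print(n,len(Q),f.x,np.degrees(yaw), "x at y=.19", f.x[0]+(.19-f.x[1])/np.tan(yaw))
w=np.load("w1.npz")
for n,d in (("wrist",w),("top",np.load("top.npz")),("side",np.load("side.npz"))):
    fr=d["frame"];C=d["C"]; hsv=cv2.cvtColor(fr,cv2.COLOR_BGR2HSV)
    m=(abs(C[...,2])<.02)&(hsv[...,1]<40)&(hsv[...,2]>90)&(abs(C[...,0]-.437)<.09)&(abs(C[...,1]-.095)<.09)
    m=cv2.morphologyEx(m.astype(np.uint8),cv2.MORPH_OPEN,np.ones((3,3)))>0
    r=cv2.minAreaRect((C[m][:,:2]*1000).astype(np.float32)); print(n,"tile",r,C[m].mean(0))
```

```text
top 106 [ 0.5342  0.1658 -1.4374  0.      0.    ] -82.3549047284595 x at y=.19 0.5309383096201469
side 70 [ 0.5377  0.1718 -1.3748  0.      0.    ] -78.76901474868673 x at y=.19 0.5340791298243643
wrist tile ((440.15069580078125, 98.99197387695312), (110.55638885498047, 109.30357360839844), 15.663148880004883) [0.4377 0.1001 0.0086]
top tile ((437.2302551269531, 96.88349914550781), (109.1009521484375, 109.4319839477539), 15.258066177368164) [0.4367 0.0964 0.007 ]
side tile ((440.5687255859375, 96.44000244140625), (108.324462890625, 112.6462173461914), 15.397050857543945) [0.4409 0.0913 0.009 ]
```

>>> play_rows --pt "0.4 -0.012 -0.037 0.01 0 0 7.85" --pt "0.4 -0.0235 -0.074 0.02 0 0 15.7" --pt "0.4 -0.035 -0.112 0.03 0 0 23.55" --pt "0.4 -0.047 -0.149 0.04 0 0 31.4" --pt "0.4 -0.059 -0.186 0.05 0 0 39.25" --pt "0.4 -0.0705 -0.223 0.06 0 0 47.1" --pt "0.4 -0.082 -0.26 0.07 0 0 54.95" --pt "0.4 -0.094 -0.298 0.08 0 0 62.8" --pt "0.4 -0.106 -0.335 0.09 0 0 70.65" --pt "0.4 -0.1175 -0.372 0.1 0 0 78.5"

```text
time_s: 4.3
ee_pos: [0.4693, -0.2587, 0.1996]
tool_rot: [[0.179, 0.984, 0.0], [0.984, -0.179, -0.0], [0.0, 0.0, -1.0]]
ft_force: [0.7, -0.0, -0.1]
opening: 0.602
```

>>> play_rows --pt "0.4 0 0 0 0 0 0" --pt "0.4 0 0 0 0 0 0" --pt "0.4 0 0 0 0 0 0"

```text
time_s: 4.6
ee_pos: [0.4695, -0.2563, 0.2001]
tool_rot: [[0.172, 0.985, -0.0], [0.985, -0.172, 0.001], [0.001, -0.0, -1.0]]
ft_force: [-0.1, 0.2, -0.9]
opening: 0.597
```

```bash
cat > gfit.py <<'E'
from h import *
def gauge_fit(C,a,d,zc,half=.010,zr=.02):
    P=C.reshape(-1,3); a=np.array(a);d=np.array(d)/np.linalg.norm(d)
    for it in range(6):
        nrm=np.array([-d[1],d[0]]); s=(P[:,:2]-a)@d; w=(P[:,:2]-a)@nrm
        m=((s>-.080)&(s<-.010)|(s>.005)&(s<.135))&(abs(w)<half)&(abs(P[:,2]-zc)<zr)
        c=np.polyfit(s[m],w[m],1); a=a+nrm*c[1]; d=d+nrm*c[0]; d/=np.linalg.norm(d)
    return a,d,s,w,m,P
E
python3 - <<'E'
from gfit import *
np.set_printoptions(precision=4,suppress=True)
st=robot.read_state(); print(st["time_s"],st["ee_pos"],st["tool_rot"],st["joint_pos"],st["opening"]); p=read_camera("wrist")
C=cloud(p,st); np.savez("w2.npz",frame=p["frame"],C=C,st_R=st["tool_rot"],st_p=st["ee_pos"])
a,d,s,w,m,P=gauge_fit(C,[.4765,-.2165],[.177,.984],.058,zr=.01)
print("a",a,"ang",np.degrees(np.arctan2(d[1],d[0])),m.sum())
col=(abs(s)<.03)&(abs(w)<.02)&(abs(w)>.0095)&(abs(P[:,2]-.06)<.012); print("collar s",np.percentile(s[col],[0,5,25,50,75,95,100]),col.sum())
m2=m&(s>.0); print("tip s",s[(abs(w)<.006)&(P[:,2]>.045)&(P[:,2]<.07)&(s<.16)].max())
mh=(s<-.01)&(s>-.075)&(abs(w)<.006)&(P[:,2]>.04); print("handle top z",np.median(P[mh,2]), "handle w", w[mh].mean())
im=p["frame"].copy()
for sx in (-.086,-.042,0,.14):
    u=proj(p,np.r_[a+d*sx,.055],st)[0]; cv2.circle(im,(int(round(u[0])),int(round(u[1]))),3,(255,0,255),1)
cv2.imwrite("pics/w2.png",im)
for g in ("gauge","gauge_tip"):
    for x in place_of(p,g)[:3]: print(g,x["confidence"],x["xy"],at_z(p,x["xy"],.055,st))
E
```

```text
4.6 [ 0.4695 -0.2563  0.2001] [[ 0.1719  0.9851 -0.    ]
 [ 0.9851 -0.1719  0.0005]
 [ 0.0005 -0.0001 -1.    ]] [-37.2424  14.165   -6.8806  68.9734   0.023   62.6583] 0.596592921750983
a [ 0.476  -0.2164] ang 79.79968354678071 2307
collar s [-0.0021 -0.0019 -0.0002  0.0017  0.0033  0.0036  0.0037] 76
tip s 0.12140355450077944
handle top z 0.28155206403413746 handle w 2.410035625552034e-05
gauge 0.9 [255.4, 137.9] [ 0.4782 -0.2173  0.055 ]
gauge 0.69 [100.5, 194.7] [ 0.2992 -0.2494  0.055 ]
gauge 0.57 [151.1, 331.7] [ 0.2979 -0.4461  0.055 ]
gauge_tip 0.81 [31.0, 93.7] [ 0.2688 -0.1369  0.055 ]
```

View pics/w2.png

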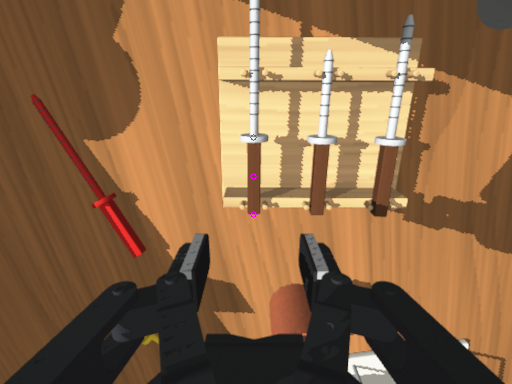

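>>> play_rows --pt "0.4 -0.0005 -0.0008 0.04 0 0 0" --pt "0.4 -0.0005 -0.0008 0.08 0 0 0" --pt "0.4 -0.0005 -0.0008 0.115 0 0 0" --pt "0.4 -0.0005 -0.0008 0.145 0 0 0" --pt "0.4 -0.0005 -0.0008 0.164 0 0 0" --pt "0.4 -0.0005 -0.0008 0.164 0 0 0" --pt "0.4 -0.0005 -0.0008 0.164 0 0 0" --force 60

```text
time_s: 5.45
ee_pos: [0.469, -0.2568, 0.0365]
tool_rot: [[0.172, 0.985, 0.0], [0.985, -0.172, 0.0], [0.0, 0.0, -1.0]]
ft_force: [0.7, 0.5, 0.5]
opening: 0.604
```

>>> play_rows --pt "0.7 0 0 0 0 0 0" --pt "1 0 0 0 0 0 0" --pt "1 0 0 0 0 0 0" --pt "1 0 0 0 0 0 0" --pt "1 0 0 0 0 0 0" --pt "1 0 0 0 0 0 0" --pt "1 0 0 0 0 0 0" --force 60

```text
time_s: 6.15
ee_pos: [0.4697, -0.2579, 0.0374]
tool_rot: [[0.173, 0.985, 0.002], [0.985, -0.173, -0.001], [-0.001, 0.003, -1.0]]
ft_force: [-0.2, 1.9, 6.9]
opening: 0.153
```

>>> play_rows --pt "1 0 0 -0.01 0 0 0" --pt "1 0 0 -0.03 0 0 0" --pt "1 0 0 -0.06 0 0 0" --pt "1 0 0 -0.095 0 0 0" --pt "1 0 0 -0.13 0 0 0" --pt "1 0 0 -0.165 0 0 0" --pt "1 0 0 -0.2 0 0 0" --pt "1 0 0 -0.21 0 0 0" --pt "1 0 0 -0.21 0 0 0"

```text
time_s: 7.05
ee_pos: [0.4694, -0.2579, 0.2479]
tool_rot: [[0.173, 0.985, 0.003], [0.985, -0.173, -0.002], [-0.002, 0.004, -1.0]]
ft_force: [0.4, -0.0, -1.4]
opening: 0.153
```

Run:
```python
from gfit import *
np.set_printoptions(precision=4,suppress=True)
st=robot.read_state(); print(st["time_s"],st["ee_pos"],st["tool_rot"],st["opening"],st["ft_force"]); p=read_camera("wrist")
C=cloud(p,st); np.savez("w3.npz",frame=p["frame"],C=C,st_R=st["tool_rot"],st_p=st["ee_pos"])
T=(C-st["ee_pos"])@st["tool_rot"]   # tool coords
np.save("w3T.npy",T)
P=T.reshape(-1,3)
for lo,hi in ((-.02,.03),(.03,.045),(.045,.07),(.07,.1),(.1,.13),(.13,.19)):
    m=(P[:,0]>lo)&(P[:,0]<hi)&(abs(P[:,1])<.012)&(abs(P[:,2]+.019)<.025); print(lo,hi,m.sum(),P[m].mean(0) if m.any() else None, P[m].max(0) if m.any() else None)
cv2.imwrite("pics/w3.png",p["frame"])
t=read_camera("top"); cv2.imwrite("pics/t3.png",cv2.resize(t["frame"][120:240,200:400],None,fx=4,fy=4,interpolation=cv2.INTER_CUBIC))
```

```text
7.05 [ 0.4694 -0.2579  0.2479] [[ 0.1733  0.9849  0.0032]
 [ 0.9849 -0.1732 -0.0023]
 [-0.0017  0.0035 -1.    ]] 0.1525794668626535 [ 0.3546 -0.0423 -1.4373]
-0.02 0.03 3716 [ 0.0072  0.0001 -0.027 ] [ 0.03    0.012  -0.0021]
0.03 0.045 1277 [ 0.04   -0.     -0.0278] [ 0.045   0.012  -0.0069]
0.045 0.07 1505 [ 0.0545  0.0002 -0.0218] [ 0.0699  0.0119 -0.0055]
0.07 0.1 1648 [ 0.0857  0.0001 -0.0218] [ 0.1     0.0047 -0.0175]
0.1 0.13 1156 [ 0.1088  0.0001 -0.0218] [ 0.1176  0.0047 -0.0173]
0.13 0.19 0 None None
```

View pics/w3.png

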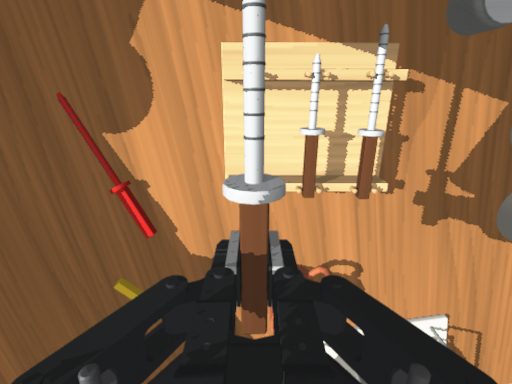

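View pics/t3.png

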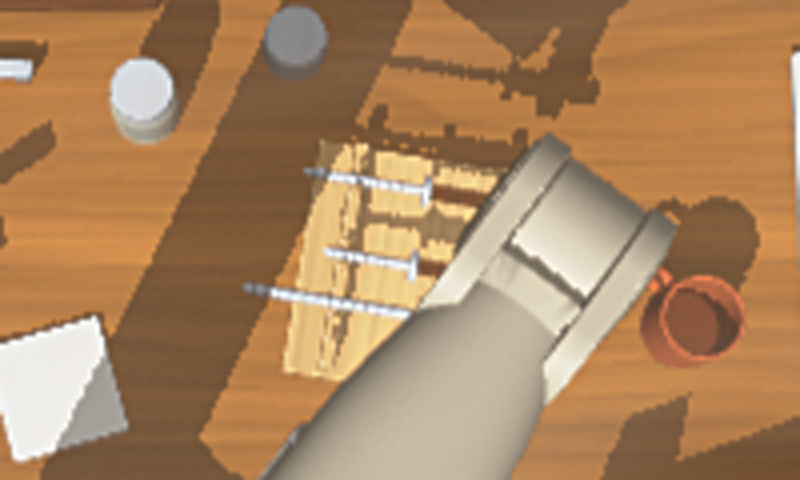

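Run:
```python
import numpy as np
np.set_printoptions(precision=4,suppress=True)
P=np.load("w3T.npy").reshape(-1,3)
m=(P[:,0]>.02)&(P[:,0]<.06)&(abs(P[:,1])<.016)&(abs(P[:,1])>.009)&(P[:,2]<-.005)&(P[:,2]>-.05)
print(np.percentile(P[m],[1,5,25,50,75,95,99],axis=0),m.sum())
x=P[:,0]
for lo in np.arange(.05,.12,.01):
    m=(x>lo)&(x<lo+.01)&(abs(P[:,1])<.0015)&(abs(P[:,2]+.022)<.012); print(lo,m.sum(),np.median(P[m],0))
```

```text
[[ 0.0393 -0.0143 -0.0303]
 [ 0.0401 -0.0137 -0.0295]
 [ 0.0422 -0.0112 -0.028 ]
 [ 0.0447  0.009  -0.0247]
 [ 0.045   0.0113 -0.02  ]
 [ 0.0453  0.0136 -0.0127]
 [ 0.0455  0.0144 -0.0095]] 489
0.05 153 [ 0.055  -0.0001 -0.0226]
0.060000000000000005 163 [ 0.0652 -0.0001 -0.0226]
0.07 168 [ 0.0751 -0.     -0.0227]
0.08000000000000002 182 [ 0.085  -0.     -0.0227]
0.09000000000000001 193 [ 0.0949 -0.     -0.0226]
0.1 203 [ 0.1051 -0.     -0.0227]
0.11000000000000001 161 [ 0.1137  0.     -0.0228]
```

```bash
cat > plan.py <<'E'
from h import *
from scipy.spatial.transform import Rotation as Ro
np.set_printoptions(precision=4,suppress=True)
M=np.array([.536,.169,.150]); TY=-80.0; EL=35.0
GX,GZ=.044,-.0182
def tube_pose(s,M=M,ty=TY,el=EL):
    t=np.radians(ty); e=np.radians(el); ax=np.array([np.cos(e)*np.cos(t),np.cos(e)*np.sin(t),np.sin(e)])
    x=-ax; y=np.array([-np.sin(t),np.cos(t),0]); z=np.cross(x,y); R=np.c_[x,y,z]
    return R, M+s*ax-R@np.array([GX,0,GZ])
def delta(R1,p1,st=None):
    st=st or robot.read_state(); R0,p0=np.array(st["tool_rot"]),np.array(st["ee_pos"])
    print("t",st["time_s"],"from",p0,"to",p1); 
    print("shift",np.round(R0.T@(p1-p0),4),"turn",np.round(Ro.from_matrix(R0.T@R1).as_rotvec(degrees=True),2))
def gaugepos(st):
    R,p=np.array(st["tool_rot"]),np.array(st["ee_pos"]); return p+R@[GX,0,GZ], p+R@[GX+.14,0,GZ]
E
python3 - <<'E'
from plan import *
R,p=tube_pose(.20); print(R); delta(R,p); print("mid"); delta(*tube_pose(.145))
E
```

```text
[[-0.1422  0.9848  0.0996]
 [ 0.8067  0.1736 -0.5649]
 [-0.5736  0.     -0.8192]]
t 7.15 from [ 0.4681 -0.257   0.2448] to [ 0.5725 -0.0381  0.275 ]
shift [ 0.2337  0.0648 -0.0302] turn [ -6.17 -34.7  -19.33]
mid
t 7.15 from [ 0.4681 -0.257   0.2448] to [0.5647 0.0063 0.2435]
shift [0.276  0.0495 0.0014] turn [ -6.17 -34.7  -19.33]
```

>>> play_rows --pt "1 0.023 0.006 -0.01 -0.6 -3.5 -1.9" --pt "1 0.047 0.013 -0.02 -1.2 -6.9 -3.9" --pt "1 0.07 0.019 -0.03 -1.9 -10.4 -5.8" --pt "1 0.093 0.026 -0.035 -2.5 -13.9 -7.7" --pt "1 0.117 0.032 -0.035 -3.1 -17.4 -9.7" --pt "1 0.14 0.039 -0.035 -3.7 -20.8 -11.6" --pt "1 0.164 0.045 -0.035 -4.3 -24.3 -13.5" --pt "1 0.187 0.052 -0.032 -4.9 -27.8 -15.5" --pt "1 0.21 0.058 -0.03 -5.6 -31.2 -17.4" --pt "1 0.234 0.065 -0.03 -6.2 -34.7 -19.3"

```text
time_s: 8.15
ee_pos: [0.5722, -0.0372, 0.2732]
tool_rot: [[-0.145, 0.985, 0.099], [0.804, 0.175, -0.568], [-0.576, -0.003, -0.817]]
ft_force: [-0.5, -0.6, -0.4]
opening: 0.154
```

>>> play_rows --pt "1 0 0 0 0 0 0" --pt "1 0 0 0 0 0 0" --pt "1 0 0 0 0 0 0" --pt "1 0 0 0 0 0 0" --pt "1 0 0 0 0 0 0"

```text
time_s: 8.65
ee_pos: [0.573, -0.0393, 0.2762]
tool_rot: [[-0.139, 0.985, 0.1], [0.807, 0.171, -0.566], [-0.575, 0.002, -0.819]]
ft_force: [-0.4, 0.9, 0.4]
opening: 0.153
```

Run:
```python
from plan import *
st=robot.read_state(); print(st["joint_pos"],st["qvel"],st["opening"],st["ft_force"],gaugepos(st))
delta(*tube_pose(.20),st)
for n in ("side","top"):
    p=read_camera(n); im=p["frame"].copy()
    st=robot.read_state()
    x0,y0,x1,y1={"side":(220,90,340,190),"top":(140,150,270,240)}[n]
    k=6; big=cv2.resize(im[y0:y1,x0:x1],None,fx=k,fy=k,interpolation=cv2.INTER_CUBIC)
    ax=tube_pose(0)[0][:,0]*-1
    for X,c in ((M,(0,0,255)),(M-.07*ax,(0,0,255)),(gaugepos(st)[1],(255,0,255)),(gaugepos(st)[0],(255,0,255))):
        u=proj(p,X)[0]; cv2.circle(big,(int((u[0]-x0+.5)*k),int((u[1]-y0+.5)*k)),4,c,1)
    cv2.imwrite(f"pics/{n}4.png",big)
    for x in place_of(p,"gauge_tip")[:3]+place_of(p,"tube_mouth")[:2]: print(n,x["confidence"],x["xy"])
    print(proj(p,gaugepos(st)[1]),proj(p,M))
```

```text
[  5.2831  15.353   -2.2758  69.0296 -34.9258  84.3994] [ 0.158  -0.035   0.1821  0.0041  0.0082  0.0369] 0.15274291081601757 [-0.402   0.937   0.3785] (array([0.565 , 0.0065, 0.2658]), array([0.5456, 0.1194, 0.1854]))
t 8.65 from [ 0.573  -0.0393  0.2762] to [ 0.5725 -0.0381  0.275 ]
shift [ 0.0017 -0.0002  0.0002] turn [ 0.03  0.06 -0.18]
side 0.74 [163.4, 237.7]
side 0.6 [267.2, 131.2]
side 0.28 [281.8, 245.6]
side 0.63 [263.8, 132.2]
[[269.2705 133.7163]] [[264.5027 135.6491]]
top 0.72 [403.0, 235.2]
top 0.68 [202.1, 182.6]
top 0.66 [273.8, 273.9]
top 0.47 [372.4, 201.4]
[[201.5313 180.776 ]] [[188.5414 185.2063]]
```

View pics/side4.png

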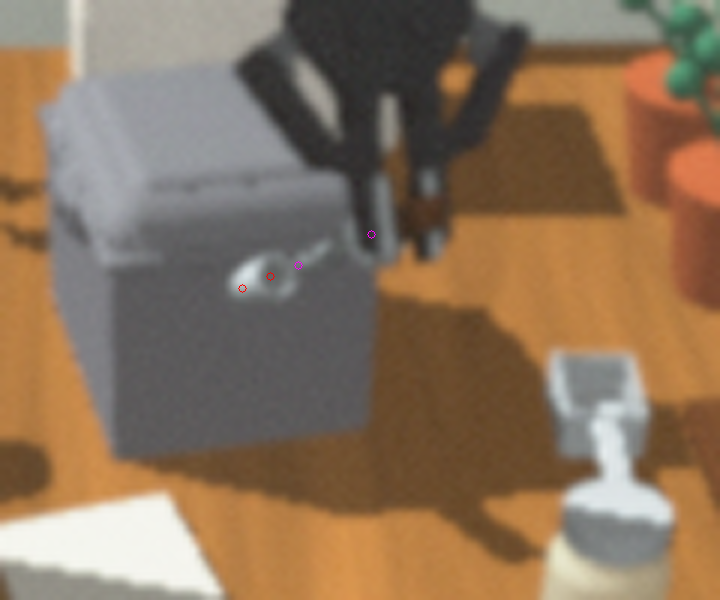

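View pics/top4.png

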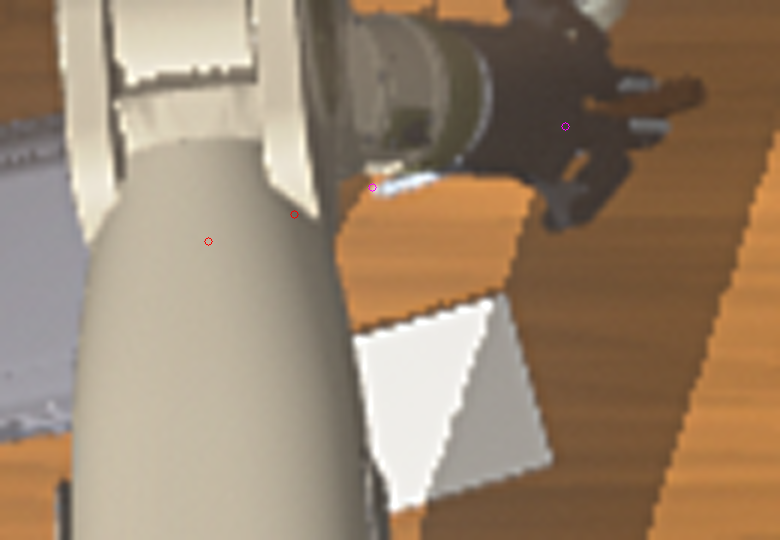

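>>> play_rows --pt "1 0.015 0 0 0 0 -0.2" --pt "1 0.03 0 0 0 0 -0.2" --pt "1 0.044 0 0 0 0 -0.2" --pt "1 0.044 0 0 0 0 -0.2" --pt "1 0.044 0 0 0 0 -0.2" --pt "1 0.044 0 0 0 0 -0.2"

```text
time_s: 9.55
ee_pos: [0.5672, -0.0025, 0.2508]
tool_rot: [[-0.144, 0.984, 0.102], [0.805, 0.177, -0.566], [-0.575, 0.0, -0.818]]
ft_force: [0.2, -0.3, -1.0]
opening: 0.147
```

Run:
```python
from plan import *
st=robot.read_state(); print(st["qvel"],st["opening"],st["ft_force"],gaugepos(st))
delta(*tube_pose(.155),st)
for n in ("side",):
    p=read_camera(n); im=p["frame"].copy(); np.savez("side5.npz",frame=im,C=cloud(p))
    x0,y0,x1,y1=(250,120,295,150)
    k=16; big=cv2.resize(im[y0:y1,x0:x1],None,fx=k,fy=k,interpolation=cv2.INTER_CUBIC)
    ax=tube_pose(0)[0][:,0]*-1
    for X,c in ((M,(0,0,255)),(M-.07*ax,(0,0,255)),(gaugepos(st)[1],(255,0,255)),(gaugepos(st)[0],(255,0,255))):
        u=proj(p,X)[0]; cv2.circle(big,(int((u[0]-x0+.5)*k),int((u[1]-y0+.5)*k)),5,c,2)
    t=np.radians(np.arange(0,360,15)); R=tube_pose(0)[0]
    for r,c in ((.012,(0,255,255)),(.009,(0,160,255))):
        for q in proj(p,M+r*(np.outer(np.cos(t),R[:,1])+np.outer(np.sin(t),R[:,2]))): cv2.circle(big,(int((q[0]-x0+.5)*k),int((q[1]-y0+.5)*k)),1,c,-1)
    cv2.imwrite(f"pics/{n}5.png",big)
    cv2.imwrite(f"pics/{n}5raw.png",cv2.resize(im[y0:y1,x0:x1],None,fx=k,fy=k,interpolation=cv2.INTER_CUBIC))
```

```text
[-0.5052 -0.2159  0.2488  0.0747  0.106  -0.0577] 0.14748302195539145 [ 0.2027 -0.2692 -0.968 ] (array([0.559 , 0.0432, 0.2404]), array([0.5388, 0.156 , 0.1599]))
t 9.55 from [ 0.5672 -0.0025  0.2508] to [ 0.5661 -0.0018  0.2492]
shift [ 0.0016 -0.0009  0.0008] turn [0.1  0.09 0.14]
```

View pics/side5.png

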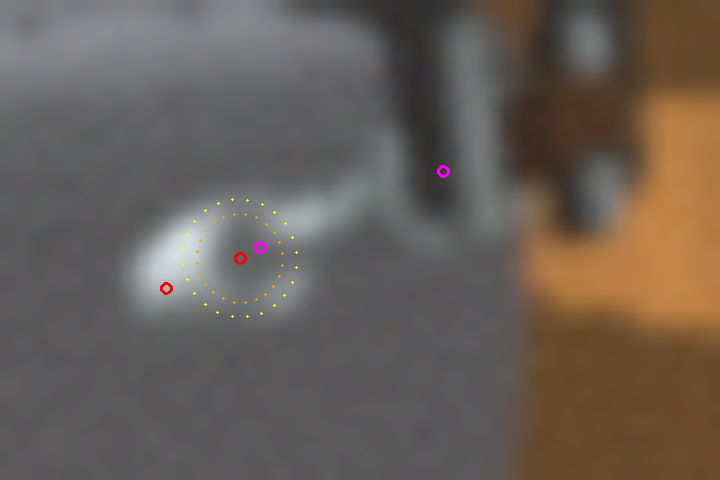

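View pics/side5raw.png

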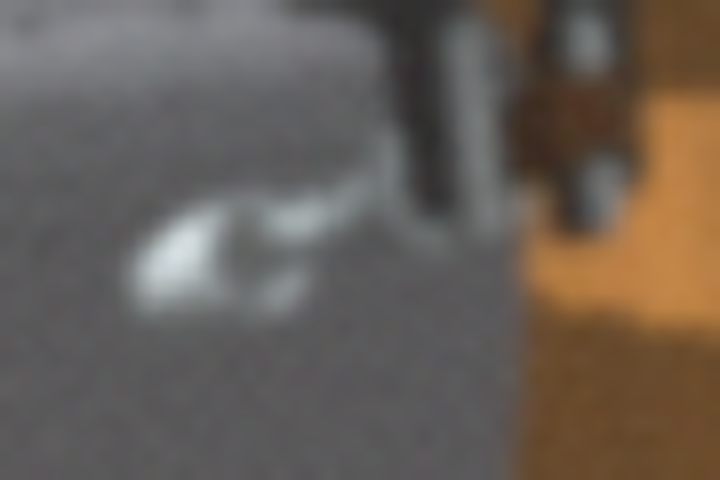

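Run:
```python
from plan import *
a=np.load("side.npz")["frame"]; b=np.load("side5.npz")["frame"]
p=read_camera("side")
st=robot.read_state()
x0,y0,x1,y1=(250,122,282,146); k=12
def up(im): return cv2.resize(im[y0:y1,x0:x1],None,fx=k,fy=k,interpolation=cv2.INTER_CUBIC)
A=up(a);B=up(b);D=np.clip(np.abs(up(a.astype(np.float32))-up(b.astype(np.float32)))*2,0,255).astype(np.uint8)
A2=np.clip((A.astype(float)-40)*1.5,0,255).astype(np.uint8)
def mark(im):
    im=im.copy(); R=tube_pose(0)[0]; t=np.radians(np.arange(0,360,10))
    for r,c in ((.012,(0,255,255)),(.009,(0,160,255))):
        for q in proj(p,M+r*(np.outer(np.cos(t),R[:,1])+np.outer(np.sin(t),R[:,2]))): cv2.circle(im,(int((q[0]-x0+.5)*k),int((q[1]-y0+.5)*k)),1,c,-1)
    O,T=gaugepos(st)
    for X in np.linspace(0,1,15)[:,None]*(T-O)+O:
        q=proj(p,X)[0]; cv2.circle(im,(int((q[0]-x0+.5)*k),int((q[1]-y0+.5)*k)),2,(255,0,255),-1)
    return im
cv2.imwrite("pics/cmp5.png",np.vstack([np.hstack([A2,mark(A2)]),np.hstack([D,mark(D)])]))
```

```text
(no output)
```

View pics/cmp5.png

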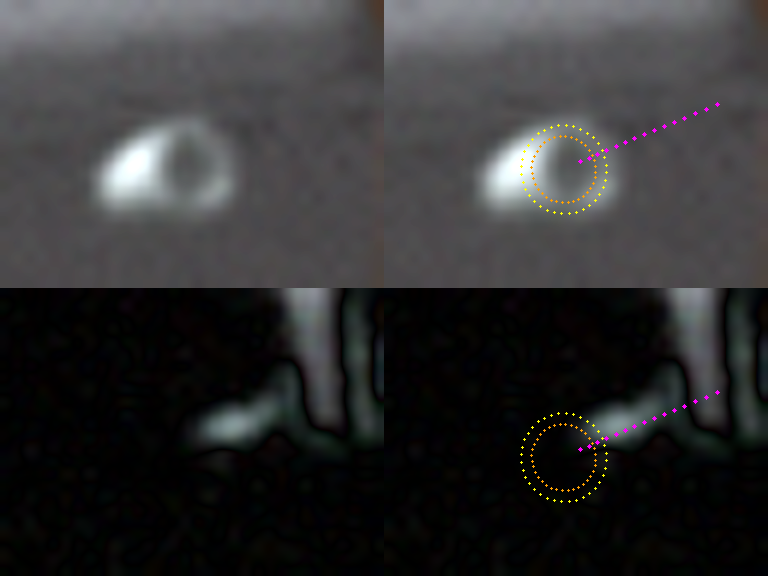

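>>> play_rows --pt "1 0.004 0.0015 0.001 0 0 0" --pt "1 0.008 0.0025 0.0015 0 0 0" --pt "1 0.012 0.0025 0.0015 0 0 0" --pt "1 0.012 0.0025 0.0015 0 0 0" --pt "1 0.012 0.0025 0.0015 0 0 0"

```text
time_s: 10.15
ee_pos: [0.5678, 0.0067, 0.2423]
tool_rot: [[-0.145, 0.984, 0.101], [0.805, 0.176, -0.566], [-0.575, -0.001, -0.818]]
ft_force: [0.6, -0.7, -0.8]
opening: 0.148
```

```bash
cat > cmp.py <<'E'
from plan import *
import sys
out=sys.argv[1]; MM=np.array([.5387,.169,.1505])
a=np.load("side.npz")["frame"]
st=robot.read_state(); p=read_camera("side"); b=p["frame"]
print(st["ft_force"],st["qvel"][:3],st["opening"]); delta(*tube_pose(.14),st)
x0,y0,x1,y1=(250,122,282,146); k=12
def up(im): return cv2.resize(im[y0:y1,x0:x1],None,fx=k,fy=k,interpolation=cv2.INTER_CUBIC)
f=lambda A:np.clip((A.astype(float)-40)*1.5,0,255).astype(np.uint8)
D=np.clip(np.abs(up(a.astype(np.float32))-up(b.astype(np.float32)))*2,0,255).astype(np.uint8)
def mark(im):
    im=im.copy(); R=tube_pose(0)[0]; t=np.radians(np.arange(0,360,10))
    for r,c in ((.012,(0,255,255)),(.009,(0,160,255))):
        for q in proj(p,MM+r*(np.outer(np.cos(t),R[:,1])+np.outer(np.sin(t),R[:,2]))): cv2.circle(im,(int((q[0]-x0+.5)*k),int((q[1]-y0+.5)*k)),1,c,-1)
    O,T=gaugepos(st)
    for X in np.linspace(0,1,15)[:,None]*(T-O)+O:
        q=proj(p,X)[0]; cv2.circle(im,(int((q[0]-x0+.5)*k),int((q[1]-y0+.5)*k)),2,(255,0,255),-1)
    return im
cv2.imwrite(out,np.vstack([np.hstack([f(up(a)),mark(f(up(b)))]),np.hstack([f(up(b)),mark(D)])]))
E
python3 cmp.py pics/cmp6.png
```

```text
[ 0.6136 -0.7269 -0.7956] [-0.1907 -0.2354  0.1231] 0.14823845989616544
t 10.15 from [0.5678 0.0067 0.2423] to [0.564  0.0103 0.2406]
shift [ 0.0044 -0.0032 -0.001 ] turn [0.06 0.08 0.16]
```

View pics/cmp6.png

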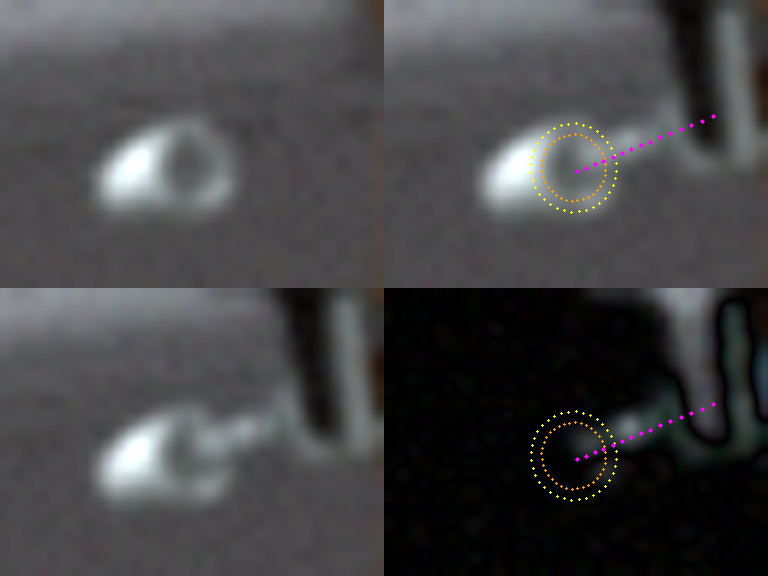

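>>> play_rows --pt "1 0.006 0.0006 0.0004 0 0 0.1" --pt "1 0.012 0.0006 0.0004 0 0 0.1" --pt "1 0.018 0.0006 0.0004 0 0 0.1" --pt "1 0.024 0.0006 0.0004 0 0 0.1" --pt "1 0.03 0.0006 0.0004 0 0 0.1" --pt "1 0.03 0.0006 0.0004 0 0 0.1"

```text
time_s: 10.8
ee_pos: [0.5638, 0.0314, 0.2241]
tool_rot: [[-0.144, 0.984, 0.101], [0.806, 0.176, -0.566], [-0.575, -0.001, -0.819]]
ft_force: [0.7, -0.6, 0.2]
opening: 0.152
```

```bash
python3 cmp.py pics/cmp7.png
python3 - <<'E'
from h import *
p=read_camera("wrist"); cv2.imwrite("pics/w7.png",p["frame"])
E
```

```text
[ 0.6848 -0.6243  0.209 ] [-0.5982 -0.3699  0.3406] 0.15169643443632205
t 10.8 from [0.5638 0.0314 0.2241] to [0.564  0.0103 0.2406]
shift [-0.0265 -0.0036 -0.0015] turn [0.04 0.06 0.12]
```

View pics/cmp7.png

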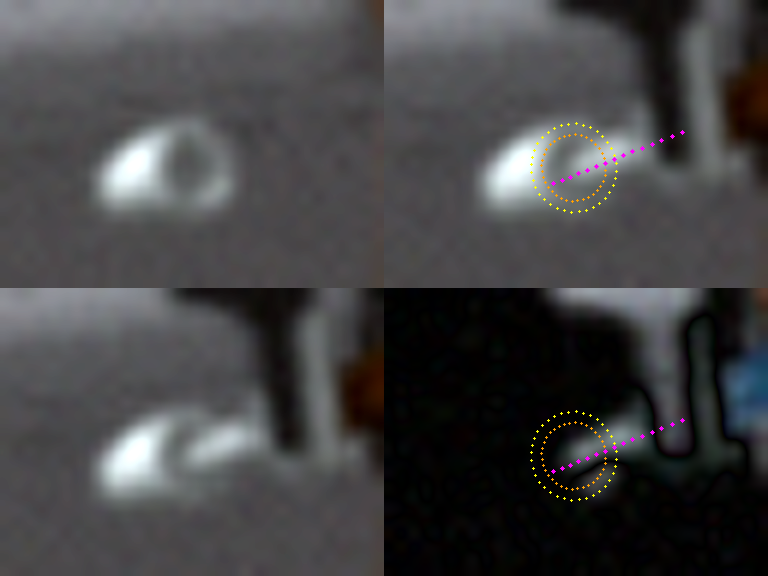

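View pics/w7.png

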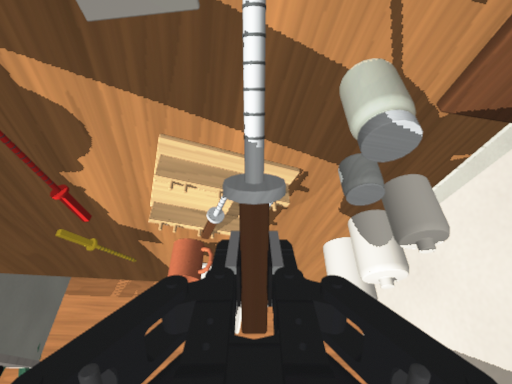

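>>> play_rows --pt "1 0.008 0 0 0 0 0" --pt "1 0.016 0 0 0 0 0" --pt "1 0.024 0 0 0 0 0" --pt "1 0.032 0 0 0 0 0" --pt "1 0.04 0 0 0 0 0"

```text
time_s: 11.4
ee_pos: [0.5583, 0.0636, 0.2014]
tool_rot: [[-0.143, 0.985, 0.101], [0.806, 0.175, -0.566], [-0.575, 0.0, -0.818]]
ft_force: [0.5, -0.2, -1.0]
opening: 0.15
```

>>> play_rows --pt "1 0.008 0 0 0 0 0" --pt "1 0.016 0 0 0 0 0" --pt "1 0.024 0 0 0 0 0" --pt "1 0.032 0 0 0 0 0" --pt "1 0.04 0 0 0 0 0" --pt "1 0.04 0 0 0 0 0"

```text
time_s: 12.0
ee_pos: [0.5524, 0.0959, 0.1781]
tool_rot: [[-0.144, 0.984, 0.1], [0.806, 0.176, -0.566], [-0.575, -0.001, -0.818]]
ft_force: [-0.3, -0.3, -0.6]
opening: 0.151
```

Run:
```python
from plan import *
st=robot.read_state(); print(st["ft_force"],st["ft_torque"],st["opening"]); delta(*tube_pose(0),st)
p=read_camera("wrist"); cv2.imwrite("pics/w8.png",p["frame"])
C=cloud(p,st); P=((C-st["ee_pos"])@st["tool_rot"]).reshape(-1,3); np.save("w8T.npy",P)
for x in place_of(p,"tube_mouth"): print(x)
x=P[:,0]
for lo in np.arange(.04,.12,.005):
    m=(x>lo)&(x<lo+.005)&(abs(P[:,1])<.02)&(abs(P[:,2]+.022)<.025); print(round(lo,3),m.sum(),np.median(P[m],0),P[m].min(0),P[m].max(0)) if m.sum() else 0
```

```text
[-0.3155 -0.3126 -0.6262] [0.5399 0.0947 0.0101] 0.15061430714435306
t 12.0 from [0.5524 0.0959 0.1781] to [0.5441 0.1232 0.1603]
shift [ 0.0334 -0.0033 -0.0018] turn [0.04 0.07 0.13]
{'xy': [249.6, 111.6], 'confidence': 0.74}
0.04 1335 [ 0.0442  0.0001 -0.0275] [ 0.04   -0.0143 -0.0347] [ 0.045   0.0148 -0.0055]
0.045 207 [ 0.0475  0.0005 -0.0219] [ 0.045  -0.0042 -0.0238] [ 0.05    0.0047 -0.0174]
0.05 214 [ 0.0525  0.0005 -0.022 ] [ 0.05   -0.0041 -0.0241] [ 0.055   0.0047 -0.0178]
0.055 221 [ 0.0575  0.0001 -0.022 ] [ 0.0551 -0.0041 -0.0243] [ 0.06    0.0046 -0.0182]
0.06 230 [ 0.0625  0.0003 -0.0219] [ 0.06   -0.0044 -0.0244] [ 0.065   0.0045 -0.0182]
0.065 237 [ 0.0675  0.0001 -0.022 ] [ 0.065  -0.0044 -0.0242] [ 0.07    0.0045 -0.0181]
0.07 242 [ 0.0726  0.0003 -0.0221] [ 0.07   -0.0042 -0.0241] [ 0.075   0.0048 -0.0182]
0.075 616 [ 0.0779 -0.0018 -0.0303] [ 0.075  -0.0141 -0.0332] [ 0.08    0.01   -0.0191]
0.08 775 [ 0.0826 -0.0018 -0.0303] [ 0.08  -0.014 -0.033] [ 0.0849  0.0098 -0.0198]
0.085 807 [ 0.0875 -0.0018 -0.0304] [ 0.0851 -0.0141 -0.034 ] [ 0.09    0.0096 -0.0197]
0.09 846 [ 0.0925 -0.0021 -0.0303] [ 0.09   -0.0143 -0.0334] [ 0.095   0.0095 -0.0186]
0.095 891 [ 0.0975 -0.0017 -0.0304] [ 0.095  -0.0141 -0.0337] [ 0.1     0.0099 -0.0191]
0.1 938 [ 0.1025 -0.002  -0.0304] [ 0.1    -0.0143 -0.0334] [ 0.105   0.0097 -0.0191]
0.105 969 [ 0.1075 -0.002  -0.0304] [ 0.105  -0.014  -0.0335] [ 0.11    0.0095 -0.0204]
0.11 871 [ 0.1121 -0.0019 -0.0301] [ 0.11   -0.0144 -0.0337] [ 0.115   0.0097 -0.019 ]
0.115 24 [ 0.1155  0.0084 -0.0224] [ 0.115  -0.0139 -0.0265] [ 0.1168  0.0097 -0.0196]
```

View pics/w8.png

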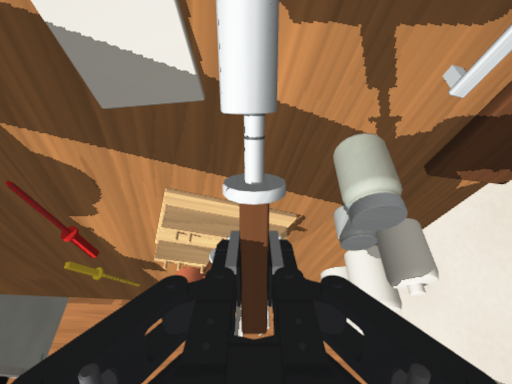

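>>> play_rows --pt "1 0.006 -0.0012 -0.0003 0 0 0" --pt "1 0.012 -0.0022 -0.0006 0 0 0" --pt "1 0.018 -0.0022 -0.0006 0 0 0" --pt "1 0.024 -0.0022 -0.0006 0 0 0" --pt "1 0.028 -0.0022 -0.0006 0 0 0" --pt "1 0.028 -0.0022 -0.0006 0 0 0"

```text
time_s: 12.7
ee_pos: [0.5463, 0.1181, 0.1628]
tool_rot: [[-0.144, 0.984, 0.101], [0.806, 0.176, -0.566], [-0.575, -0.0, -0.818]]
ft_force: [-0.2, -0.1, -0.3]
opening: 0.151
```

>>> play_rows --pt "1 0.001 0 0 0 0 0" --pt "1 0.002 0 0 0 0 0" --pt "1 0.002 0 0 0 0 0"

```text
time_s: 13.0
ee_pos: [0.5463, 0.1192, 0.1623]
tool_rot: [[-0.142, 0.985, 0.101], [0.806, 0.175, -0.566], [-0.575, 0.001, -0.818]]
ft_force: [0.3, 0.6, -0.2]
opening: 0.15
```

>>> play_rows --pt "1 0.001 0 0 0 0 0" --pt "1 0.0015 0 0 0 0 0" --pt "1 0.0015 0 0 0 0 0"

```text
time_s: 13.3
ee_pos: [0.546, 0.1205, 0.1614]
tool_rot: [[-0.143, 0.985, 0.101], [0.806, 0.175, -0.566], [-0.575, 0.001, -0.818]]
ft_force: [-0.6, 0.2, 0.1]
opening: 0.156
```

Run:
```python
from plan import *
st=robot.read_state(); print(st["ft_force"],st["qvel"][:3])
p=read_camera("wrist"); cv2.imwrite("pics/w9.png",cv2.resize(p["frame"][100:240,180:330],None,fx=4,fy=4,interpolation=cv2.INTER_CUBIC))
C=cloud(p,st); P=((C-st["ee_pos"])@st["tool_rot"]).reshape(-1,3)
x=P[:,0]
for lo in np.arange(.036,.06,.001):
    m=(x>lo)&(x<lo+.001)&(abs(P[:,1])<.02)&(abs(P[:,2]+.022)<.025); print(round(lo,4),m.sum(),P[m].min(0),P[m].max(0)) if m.sum() else 0
```

```text
[-0.5799  0.2037  0.0788] [ 0.0498  0.0258 -0.0376]
0.036 3 [ 0.036  -0.0054 -0.026 ] [ 0.036   0.0037 -0.0259]
0.038 45 [ 0.0383 -0.014  -0.0331] [ 0.039   0.0144 -0.0215]
0.039 120 [ 0.039  -0.0144 -0.0346] [ 0.04    0.0144 -0.0216]
0.04 139 [ 0.04   -0.0144 -0.0349] [ 0.041   0.0142 -0.0212]
0.041 138 [ 0.041  -0.0143 -0.0342] [ 0.042   0.0148 -0.0214]
0.042 128 [ 0.042  -0.0143 -0.0344] [ 0.043   0.0148 -0.0212]
0.043 158 [ 0.043  -0.0142 -0.0347] [ 0.044   0.0147 -0.0219]
0.044 386 [ 0.044  -0.0141 -0.0344] [ 0.0449  0.0146 -0.012 ]
0.045 34 [ 0.0454 -0.0121 -0.0312] [ 0.046   0.0111 -0.0194]
0.046 107 [ 0.046  -0.0121 -0.0315] [ 0.047   0.0116 -0.0192]
0.047 110 [ 0.047  -0.012  -0.0319] [ 0.048   0.0116 -0.0191]
0.048 115 [ 0.048  -0.0119 -0.0321] [ 0.049   0.0115 -0.0203]
0.049 114 [ 0.049  -0.0118 -0.032 ] [ 0.05    0.0115 -0.0194]
0.05 116 [ 0.05   -0.0118 -0.0323] [ 0.051   0.0115 -0.0193]
0.051 122 [ 0.051  -0.0117 -0.0315] [ 0.052   0.0115 -0.019 ]
0.052 114 [ 0.052  -0.0123 -0.0317] [ 0.053   0.0115 -0.0188]
0.053 115 [ 0.053  -0.0123 -0.0317] [ 0.054   0.0114 -0.0189]
0.054 122 [ 0.054  -0.0122 -0.0321] [ 0.055   0.0114 -0.0194]
0.055 119 [ 0.055  -0.0123 -0.0325] [ 0.056   0.0113 -0.0186]
0.056 126 [ 0.056  -0.0123 -0.0318] [ 0.057   0.0113 -0.0188]
0.057 121 [ 0.057  -0.0121 -0.0326] [ 0.058   0.0113 -0.0196]
0.058 119 [ 0.058  -0.0122 -0.0321] [ 0.059   0.0112 -0.0187]
0.059 134 [ 0.059  -0.012  -0.0322] [ 0.06    0.0112 -0.02  ]
```

View pics/w9.png

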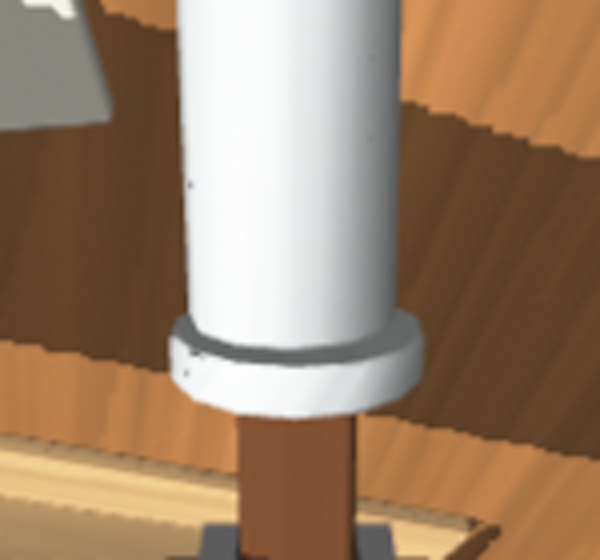

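Nearly touching (gap about 0.5–1 mm). Press gently for contact.

>>> play_rows --pt "1 0.0007 0 0 0 0 0" --pt "1 0.0014 0 0 0 0 0" --pt "1 0.0014 0 0 0 0 0"

```text
time_s: 13.65
ee_pos: [0.546, 0.1213, 0.1608]
tool_rot: [[-0.142, 0.985, 0.101], [0.805, 0.175, -0.566], [-0.575, 0.001, -0.818]]
ft_force: [0.7, -1.3, 1.5]
opening: 0.147
```

>>> play_rows --pt "1 0.0005 0 0 0 0 0" --pt "1 0.0005 0 0 0 0 0"

```text
time_s: 13.85
ee_pos: [0.546, 0.1214, 0.1608]
tool_rot: [[-0.142, 0.985, 0.101], [0.805, 0.175, -0.567], [-0.576, 0.001, -0.818]]
ft_force: [-0.1, -5.2, 2.9]
opening: 0.151
```

>>> play_rows --pt "1 0.0006 0 0 0 0 0" --pt "1 0.001 0 0 0 0 0" --pt "1 0.001 0 0 0 0 0"

```text
time_s: 14.15
ee_pos: [0.546, 0.1214, 0.1608]
tool_rot: [[-0.141, 0.985, 0.102], [0.804, 0.174, -0.568], [-0.577, 0.001, -0.817]]
ft_force: [1.7, -6.8, 4.9]
opening: 0.152
```

Run:
```python
from plan import *
st=robot.read_state(); print(st["time_s"],st["ft_force"],st["ee_pos"],st["opening"])
p=read_camera("wrist"); cv2.imwrite("pics/w10.png",cv2.resize(p["frame"][100:240,180:330],None,fx=4,fy=4,interpolation=cv2.INTER_CUBIC))
```

```text
14.15 [ 1.6593 -6.8285  4.8849] [0.546  0.1214 0.1608] 0.15199226509923863
```

View pics/w10.png

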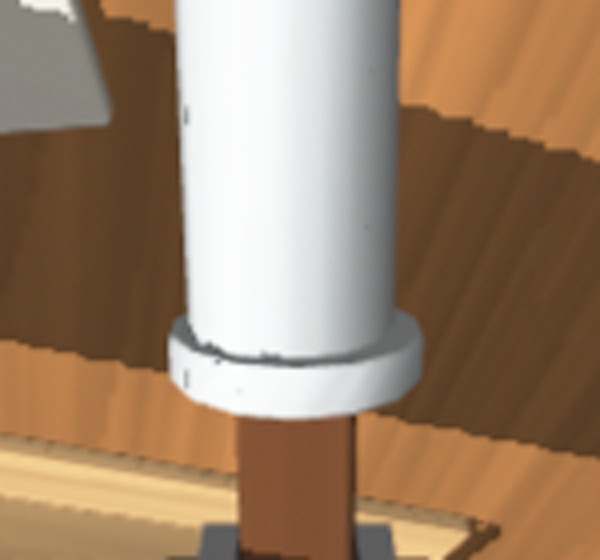

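The collar is against the mouth: about 8.5 N along the axis and no further advance. I'll draw it straight out now.

>>> play_rows --pt "1 -0.004 0 0 0 0 0" --pt "1 -0.014 0 0 0 0 0" --pt "1 -0.028 0 0 0 0 0" --pt "1 -0.043 0 0 0 0 0" --pt "1 -0.058 0 0 0 0 0" --pt "1 -0.073 0 0 0 0 0" --pt "1 -0.088 0 0 0 0 0" --pt "1 -0.1 0 0 0 0 0" --pt "1 -0.1 0 0 0 0 0"

```text
time_s: 15.1
ee_pos: [0.5606, 0.0409, 0.2187]
tool_rot: [[-0.14, 0.985, 0.102], [0.806, 0.173, -0.566], [-0.575, 0.003, -0.818]]
ft_force: [-0.1, 0.8, 0.1]
opening: 0.149
```

>>> play_rows --pt "1 -0.01 0 0 0 0 0" --pt "1 -0.022 0 0 0 0 0" --pt "1 -0.035 0 0 0 0 0" --pt "1 -0.05 0 0 0 0 0" --pt "1 -0.065 0 0 0 0 0" --pt "1 -0.08 0 0 0 0 0" --pt "1 -0.095 0 0 0 0 0" --pt "1 -0.11 0 0 0 0 0" --pt "1 -0.11 0 0 0 0 0" --pt "1 -0.11 0 0 0 0 0"

```text
time_s: 16.1
ee_pos: [0.5756, -0.0468, 0.2805]
tool_rot: [[-0.142, 0.985, 0.101], [0.806, 0.174, -0.565], [-0.574, 0.001, -0.819]]
ft_force: [-0.1, 0.7, -1.2]
opening: 0.151
```

Run:
```python
from plan import *
st=robot.read_state(); print(st["time_s"],st["ft_force"],st["ee_pos"],st["opening"])
p=read_camera("wrist"); cv2.imwrite("pics/w11.png",p["frame"])
C=cloud(p,st); P=((C-st["ee_pos"])@st["tool_rot"]).reshape(-1,3)
m=(P[:,0]>.02)&(P[:,0]<.06)&(abs(P[:,1])<.016)&(abs(P[:,1])>.009)&(P[:,2]<-.005)&(P[:,2]>-.05)
print("collar x",np.percentile(P[m,0],[5,50,95]))
x=P[:,0]
for lo in (.055,.08,.1):
    m=(x>lo)&(x<lo+.01)&(abs(P[:,1])<.006)&(abs(P[:,2]+.022)<.012); print(lo,np.median(P[m],0))
d=np.array([0,1,0])
# target: gauge level, direction angle th
tile=np.array([.4393,.0975])
for th in (90,100):
    t=np.radians(th); X=np.array([np.cos(t),np.sin(t),0]); Z=np.array([0,0,-1.]); Y=np.cross(Z,X); R=np.c_[X,Y,Z]
    tip=np.r_[tile,.107]; pp=tip-R@[GX+.14,0,GZ]; print(th); delta(R,pp,st)
```

```text
16.1 [-0.1184  0.662  -1.2495] [ 0.5756 -0.0468  0.2805] 0.15136234150003422
collar x [0.0395 0.044  0.0447]
0.055 [ 0.06    0.0001 -0.0221]
0.08 [ 0.085   0.0001 -0.022 ]
0.1 [ 0.105   0.0001 -0.022 ]
90
t 16.1 from [ 0.5756 -0.0468  0.2805] to [ 0.4393 -0.0865  0.0888]
shift [ 0.0974 -0.1413  0.1656] turn [ 3.13 34.96  9.68]
100
t 16.1 from [ 0.5756 -0.0468  0.2805] to [ 0.4713 -0.0837  0.0888]
shift [ 0.0952 -0.1094  0.1673] turn [ 0.07 35.05 -0.  ]
```

View pics/w11.png

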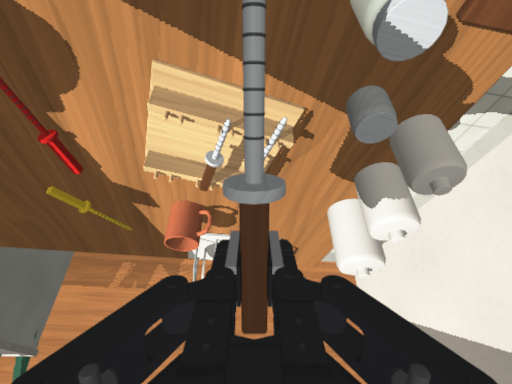

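Run:
```python
from plan import *
st=robot.read_state(); t=np.radians(75); X=np.array([np.cos(t),np.sin(t),0]); Z=np.array([0,0,-1.]); Y=np.cross(Z,X); R=np.c_[X,Y,Z]
tip=np.r_[.4393,.0975,.107]; pp=tip-R@[GX+.14,0,GZ]; delta(R,pp+[0,0,.1],st)
```

```text
t 16.15 from [ 0.5754 -0.0465  0.2801] to [ 0.3917 -0.0802  0.1888]
shift [ 0.0514 -0.1868  0.0754] turn [ 7.67 34.48 24.26]
```

>>> play_rows --pt "1 0.005 -0.019 0.007 0.8 3.5 2.4" --pt "1 0.01 -0.037 0.014 1.5 6.9 4.9" --pt "1 0.015 -0.056 0.021 2.3 10.3 7.3" --pt "1 0.02 -0.075 0.029 3.1 13.8 9.7" --pt "1 0.026 -0.093 0.037 3.8 17.2 12.1" --pt "1 0.031 -0.112 0.045 4.6 20.7 14.6" --pt "1 0.036 -0.131 0.053 5.4 24.1 17" --pt "1 0.041 -0.149 0.06 6.1 27.6 19.4" --pt "1 0.046 -0.168 0.068 6.9 31 21.8" --pt "1 0.051 -0.187 0.075 7.7 34.5 24.3"

```text
time_s: 17.15
ee_pos: [0.3909, -0.0798, 0.1889]
tool_rot: [[0.26, 0.966, 0.0], [0.966, -0.26, 0.003], [0.003, -0.001, -1.0]]
ft_force: [0.3, -0.5, 0.5]
opening: 0.148
```

>>> play_rows --pt "1 0 0 0 0 0 0" --pt "1 0 0 0 0 0 0" --pt "1 0 0 0 0 0 0" --pt "1 0 0 0 0 0 0"

```text
time_s: 17.55
ee_pos: [0.3927, -0.08, 0.1898]
tool_rot: [[0.257, 0.966, 0.001], [0.966, -0.257, -0.001], [-0.0, 0.001, -1.0]]
ft_force: [-0.5, -0.1, -0.8]
opening: 0.15
```

Run:
```python
from plan import *
st=robot.read_state(); t=np.radians(75); X=np.array([np.cos(t),np.sin(t),0]); Z=np.array([0,0,-1.]); Y=np.cross(Z,X); R=np.c_[X,Y,Z]
tip=np.r_[.4393,.0975,.107]; pp=tip-R@[GX+.14,0,GZ]; print(st["qvel"],st["opening"]); delta(R,pp,st)
```

```text
[ 0.0407 -0.0383 -0.1716  0.094   0.0475 -0.1623] 0.15038900537536695
t 17.55 from [ 0.3927 -0.08    0.1898] to [ 0.3917 -0.0802  0.0888]
shift [-0.0004 -0.0011  0.101 ] turn [0.07 0.02 0.08]
```

>>> play_rows --pt "1 0 -0.001 0.025 0 0 0" --pt "1 0 -0.001 0.05 0 0 0" --pt "1 0 -0.001 0.075 0 0 0" --pt "1 0 -0.001 0.092 0 0 0" --pt "1 0 -0.001 0.1 0 0 0" --pt "1 0 -0.001 0.1 0 0 0" --pt "1 0 -0.001 0.1 0 0 0" --pt "1 0 -0.001 0.1 0 0 0" --pt "1 0 -0.001 0.1 0 0 0" --pt "1 0 -0.001 0.1 0 0 0"

```text
time_s: 18.55
ee_pos: [0.3913, -0.0804, 0.0901]
tool_rot: [[0.259, 0.966, 0.002], [0.966, -0.259, -0.0], [0.0, 0.002, -1.0]]
ft_force: [-0.0, -0.3, -0.9]
opening: 0.148
```

Run:
```python
from plan import *
st=robot.read_state(); print(st["time_s"],st["ee_pos"],st["opening"],st["ft_force"],st["qvel"],gaugepos(st))
tile=np.array([.4393,.0975])
for n in ("top","side"):
    p=read_camera(n); C=cloud(p); im=p["frame"].copy()
    for x in place_of(p,"gauge_tip")[:3]: print(n,round(x["confidence"],2),x["xy"],at_z(p,x["xy"],.107))
    for x in place_of(p,"tile")[:2]: print(n,"tile",x["xy"],at_z(p,x["xy"],0))
    O,T=gaugepos(st); 
    Q=C.reshape(-1,3); d=(T-O)/.14; v=Q-O; s=v@d; r=np.linalg.norm(v-np.outer(s,d),axis=1); m=(r<.009)&(s>.01)&(s<.16); print(m.sum(),"smax",np.sort(s[m])[-5:]); 
    x0,y0,x1,y1={"side":(150,110,350,300),"top":(150,120,350,270)}[n]; k=3
    big=cv2.resize(im[y0:y1,x0:x1],None,fx=k,fy=k,interpolation=cv2.INTER_CUBIC)
    for X,c in ((T,(255,0,255)),(O,(255,0,255)),(np.r_[tile,.008],(0,0,255))):
        u=proj(p,X)[0]; cv2.circle(big,(int((u[0]-x0+.5)*k),int((u[1]-y0+.5)*k)),4,c,1)
    cv2.imwrite(f"pics/{n}12.png",big)
```

```text
18.55 [ 0.3913 -0.0804  0.0901] 0.14822443532335156 [-0.0469 -0.3436 -0.8853] [-0.0857  0.1211 -0.3484 -0.0541  0.0055  0.0485] (array([ 0.4027, -0.0379,  0.1083]), array([0.439 , 0.0973, 0.1083]))
top 0.66 [402.6, 239.2] [ 0.3459 -0.5682  0.107 ]
top 0.58 [210.6, 216.6] [0.4304 0.0974 0.107 ]
top tile [213.2, 214.1] [0.4476 0.0988 0.    ]
top tile [157.9, 287.5] [0.1795 0.3016 0.    ]
77 smax [0.131  0.1323 0.1331 0.1343 0.1381]
side 0.83 [166.4, 239.8] [ 0.2648 -0.2418  0.107 ]
side tile [235.0, 183.9] [0.4351 0.1085 0.    ]
side tile [169.1, 155.9] [0.1926 0.2901 0.    ]
20 smax [0.1221 0.1246 0.1274 0.131  0.1376]
```

View pics/top12.png

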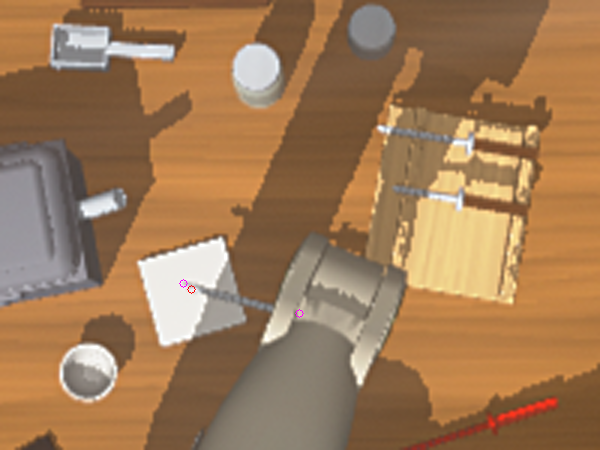

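View pics/side12.png

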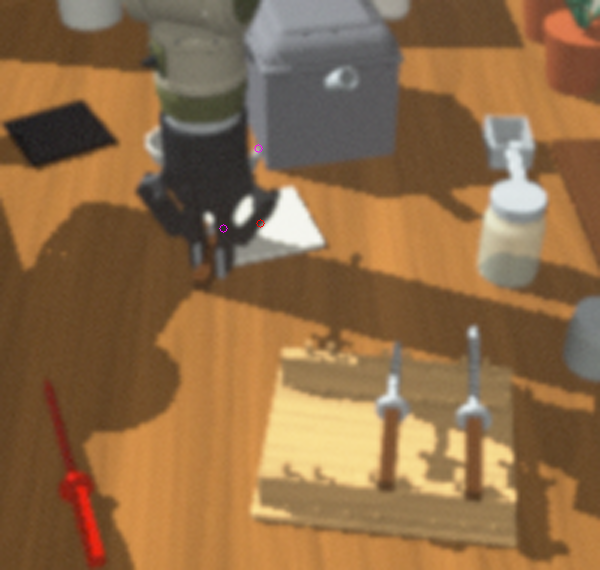

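>>> play_rows --pt "1 0 0 0 0 0 0" --pt "1 0 0 0 0 0 0" --pt "1 0 0 0 0 0 0" --pt "1 0 0 0 0 0 0" --pt "1 0 0 0 0 0 0"

```text
time_s: 19.35
ee_pos: [0.3908, -0.0802, 0.0895]
tool_rot: [[0.259, 0.966, 0.0], [0.966, -0.259, 0.0], [0.0, 0.0, -1.0]]
ft_force: [0.6, -0.1, -0.3]
opening: 0.149
```

Run:
```python
from plan import *
st=robot.read_state(); print(st["time_s"],st["opening"],gaugepos(st))
print(robot.hand_in())
```

```text
19.35 0.14886324133951426 (array([ 0.4022, -0.0377,  0.1077]), array([0.4386, 0.0975, 0.1078]))
the job is handed in; nothing more can be done
None
```

I took the longest gauge from the row nearest the robot by its handle and slid it into the guide tube until the collar stopped. I then drew it straight out and handed in at 19.4 s, with the gauge held level over the white tile.

**Last checks**
- **Seating:** the collar stopped advancing at about 8.5 N along the tube axis, and the wrist picture showed it against the mouth.
- **Drawing out:** the tip came about 70 mm clear of the mouth, and the gauge had not shifted measurably in the gripper.
- **Final pose:** the computed tip is at (0.439, 0.098, 0.108) m. That is within about 1 mm of the tile centre I measured and 100 mm above the tile's top, with the shaft level. The grip was steady, with no contact force.
- **Other things:** in the last top and side pictures the two shorter gauges and the jar, scoop, bowl and tin look unmoved. The mug lay outside those crops and I did not check it again.

**Disagreements**
- **Tube position:** my estimates of the mouth from the three cameras differed by 2–3 mm. I moved 2.5 mm sideways after the side view. With the gauge partly in, the wrist camera showed it about 2.4 mm off-centre that way, so I moved 2.2 mm back before the collar seated. I felt no side force during insertion.
- **Tip in the last pictures:** the network put the tip about 9 mm away in the top view, where it blends into the white tile, and found no usable tip in the side view. The final tip position therefore rests on the arm's measured pose and the wrist-camera fit of the gauge in the gripper.

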